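# Move the meter's battery pack to the charger

### The job

Take the spent battery pack out of the handheld meter: squeeze its snap tab inward while you lift, so that it comes out without straining the catch or crushing the tab. Then fit the pack into the desktop charger, push it fully home with moderate pressure until the tab snaps out under the charger's catch, and let go. Leave the other things on the bench where they are.

Things in the scene. Friction and masses are not known exactly. Their poses are not given: they have to be found in the camera images.
- pack: Battery pack, loose black block, 0.2 kg, 44 mm along x, 50 mm tall; origin: centre of its underside; z up. Flat end wall at y = -29 mm; the other end (+y) carries the snap tab. Its flat top ends at y = 13.5 mm; press there to push it home. Seated, it stands 20 mm above the bay's rim.
- pack_grip (a point): In the pack at y = -2.3, z = 38 mm: middle of a grip along the pack's y, from above, between the flat end wall and the tab's thumb pad. They are 62 mm apart with the tab out and about 53.5 mm with it fully in. Keep the finger tips 2 to 8 mm above the rim, which is 8 mm below this point when seated.
- tab (a joint): Snap tab of the pack, grey, 24 mm wide, hinged at its foot (y = 27, z = 4 mm in the pack). 0 = out, 0.2 rad = in, against a stop. Its nose (top at z = 23, reaching y = 31 mm) clears the lip at 0.12 to 0.18 rad. Pressing the thumb pad fully in takes 4 to 5 N; squeeze with 8 to 15 N. It springs out by itself. The nose is bevelled below: a free tab is cammed in as the pack is pushed down.
- tab_pad (a point): Middle of the thumb pad's outer face: y = 32, z = 42 mm in the pack with the tab out. The pad spans z = 37 to 48 mm, leans outward by 11 degrees and moves some 8 mm towards -y when pressed. It overhangs the bay's rim by 7 mm.
- meter: Handheld meter, 190 x 96 x 48 mm, face down in a low aluminium holder 248 x 60 mm; it does not move. Origin on the bench under its centre, x along it, z up. Its back is 52 to 56 mm above the bench. The battery bay is in the half towards -x, a folded tilt stand in the other.
- meter_bay (a point): Middle of the meter's bay floor (x = -43, z = 26 mm in the meter), axes as the meter's; here lies the latched pack's origin, axes parallel. Bay: x -23 to 23, y -29.8 to 28.2 mm, 30 mm deep, about 1 mm of play round the pack. A lip at +y, underside 25 mm above the floor, holds the tab's nose. Sprung contacts at y = 20 push up 3 to 5 N over 4 mm: the pack pops up once the nose is free.
- charger: Desktop charger, pale block 108 x 96 mm, 44 mm high round its bay, sloping down at its +x end, on a steel plate screwed to the bench; it does not move. Origin on the bench under the middle of the bay; z up. As on the meter, a dark thumb mark, 26 x 11 mm, on the rim shows the catch side (+y).
- charger_bay (a point): Middle of the charger's bay floor, 14 mm above the bench, axes as the charger's. Bay, lip, play and contacts as in the meter, mouth bevelled by 2 mm. The pack goes in with parallel axes (tab at +y), its origin ending here within 3 mm. The tab latches only when the tab end is pressed to within 1 mm of the floor: 5 N with the tab squeezed, 12 to 20 N with it free. Unlatched, that end stands up.
- screwdriver: Bystander: screwdriver lying between the task's things.
- solder: Bystander: reel of solder wire, 60 mm across, 40 mm high.
- transformer: Bystander: small transformer, 50 x 36 x 42 mm.
- inverter: Bystander: power board with a finned heat sink, 160 x 120 x 51 mm.
- parts_tray: Bystander: small-parts tray with six compartments, 180 x 120 x 35 mm.
Things that resemble listed ones, but are neither listed nor needed, are in the scene too. What is shaped like the pack but orange is not meant. What is shaped like the charger but blue or orange is not meant.

How it is judged:
On the way:
1. the pack is lifted clear of the meter's bay (z of pack in the frame of meter_bay above 0.034 m), for 0.1 s.
At the end, for the whole second after the job is handed in: The pack sits in the charger's bay: origin within 3 mm of the bay floor's in each direction, tab at the catch side, tilted less than 0.06 rad, the tab snapped out (below 0.06 rad), at rest and released (z of pack in the frame of charger_bay between -0.003 and 0.003 m and x of pack in the frame of charger_bay between -0.003 and 0.003 m and y of pack in the frame of charger_bay between -0.003 and 0.003 m and y of tab_pad in the frame of charger_bay above 0.02 m and angle between pack's own z axis and vertical below 0.06 rad and value of joint tab below 0.06 rad and linear speed of pack below 0.02 m/s and contact force between the fingers and pack below 0.1 N); the robot touches nothing.
It fails at once if the meter's catch is strained: pack and meter press on each other with more than 30 N (contact force between pack and meter above 30 N).
It fails at once if the pack is forced into the charger: more than 45 N between them (contact force between pack and charger above 45 N).
It fails at once if the tab is crushed: the fingers press on the pack with more than 50 N (contact force between the fingers and pack above 50 N).
It fails at once if another thing on the bench is moved by more than 30 mm (distance of any of screwdriver, solder, transformer, inverter, parts_tray from where it was at the start of the episode above 0.03 m).
It also fails if it takes over 67 s, if anything falls off the work surface, if the arm or the gripper's body presses on something with over 40 N, if the wrist force passes 120 N, or if a joint passes its speed limit or range.

### The arm

A 7-joint arm with a two-finger parallel gripper is mounted at the origin on the work surface. World frame = base frame: x ahead of the robot, y to its left, z up, the work surface at z = 0. Lengths are in m, angles in rad, forces in N, time in s.
With the tool pointing down it reaches from about 0.4 to 0.85 m from the base axis. Payload 10.4 kg.
Tool frame: the origin (TCP) lies on the centre line of the jaws, within the pads' length; the fingertips stand 14 mm ahead of it and the grasp point (between the pads) lies 5 mm behind it (manip.tip_reach is the distance from the TCP to the fingertips, in m); z points along the fingers, y is the line along which they close (so a half turn about z gives the same grasp; the last joint's range is limited). The gripper opens to 85 mm and grips with 20 to 120 N. Pads are 22 mm wide; open, the fingers measure 114 mm over their backs; the gripper's body (76 mm by 85 mm) begins 54 mm behind the grasp point. The pads swing forward as they close: fully open they stand 13 mm farther back than shut.
Start: joints at [1.314, 0.332, -0.065, 1.46, 0.022, 1.35, -0.088], TCP at [0.145, -0.608, 0.245] pointing down, gripper open.
Joint ranges: [-2.6, 2.6], [-0.5, 2.12], [-1.47, 1.34], [0.16, 2.42], [-1.27, 4.41], [0.06, 2.06], [-2.6, 2.6]. Speed limits (rad/s): [2.22, 2.22, 2.79, 2.79, 3.14, 3.14, 3.14].

### API

Orientations are given as a unit quaternion [x, y, z, w].
In Python, from workcell import manip gives the robot as it stands.
- The arm moves only by the shell command python3 -m pendant 'ROWS' [FORCE]. ROWS is JSON, a list of rows, each a list of 7 numbers: the shift along the tool's x, y, z in units of 50 mm (1.0 is 50 mm), then the turn, a rotation vector about the tool's x, y, z in units of 8 degrees (1.0 is 8 degrees), then the opening, from -1 (shut) to 1 (fully open), so that 0 is half open. In form: [[dx, dy, dz, ax, ay, az, jaw], ...]. A call has exactly 10 rows; each row is the pose to reach, as a shift and turn from the pose commanded when the call began, along the tool's axes at that moment; what a row does not reach only later rows make up. A row lasts 1/8 s, in which the tool goes at most 62.5 mm and 10.7 degrees, less where a joint would pass 70% of its speed; a pose out of reach is approached as far as the arm can. A call with a gripper value outside its range is refused whole. The fingers move at their own pace and stop on an object; FORCE is the grip in N (left out, the last holds). Time passes only in rows, so rows that repeat a pose let the fingers close, or fill a call up. It gives the time, the measured TCP pose, the force, the opening and the grip force at its end, in the units of the state.
- manip.get_obs(): the state, without advancing time (a new reading comes with each control period).
- manip.camera(name): name is "scene" or "top" or "wrist"; returns (picture, depth): 420x560x3 uint8, red, green, blue; 420x560 float32, m along the optical axis (not along the pixel's ray), 0 where there is no reading.
- manip.get_calibration(name): a dict with "fx", "fy", "cx", "cy" (pixels), "xyz" and "orientation" of the camera in the world. Camera axes: x right, y up, looking along -z (the intrinsics and any distortion apply to the point x, -y, -z); pixel columns grow to the right and rows downward; lengths in m; the calibration is good to about 2 mm. A picture is of the moment at which its call begins: read the wrist's pose just before it. get_calibration takes no time and is no camera call; for the wrist camera it gives the pose at the moment of the call.
- manip.hand_in(): hands the job in; it is judged then, once.
Trained networks look in the newest picture that a camera, given by its name, has taken for a name from the list of things; names that differ only in an ending like _2 or _b are one class to them, and where a whole thing is asked for, a point or a joint stands for the part that bears it (a point fixed in the world has none). Each returns a list of dicts, best first, with "p" (0 to 1); they miss things now and then, are a little off and sometimes report something else, mostly with a low value. They report only what shows in the picture. A call takes as long as a camera call. They do not tell look-alikes from the thing itself.
- manip.find_in(thing, camera): "box" ([left, top, right, bottom] in pixels, round what is visible of it).
- manip.trace(thing, camera): "pixels" (420x560 bool, what is visible of it) and "box" ([left, top, right, bottom] in pixels, round what is visible of it).
- manip.tip_of(thing, camera): "pixel" ([column, row] in pixels: a listed point, or the origin of a listed thing).
The state is a dict: "clock": time; "joint_pos": joint angles; "joint_velocities": joint speeds; "tau": joint torques, N m; "position": TCP position; "ee_rot": TCP orientation; "ft_force": force on the tool from outside, world axes, zero at the start; "torque": the same for the moment, N m; "grip_width": opening from 0.0 (shut) to 1.0 (fully open); "grasp_force": force on a finger pad.
Only numpy, scipy, OpenCV 4.12 (cv2) and the standard library are available. Lean on these libraries where they do the work, as an engineer would, in place of code of your own. Each camera call takes 0.05 s, during which the arm holds its last target. There are 200 camera calls.

## Working session

There is one attempt and no reset: what is moved stays moved. The work goes in short steps, Python scripts to look and compute and a shell command to move; the robot and the scene stay as the last step left them, time stands still between calls to the robot, and variables do not carry over. Pictures are saved under pics/ and viewed, at most 10 in all, crops included, and the job is handed in when it is done.

```bash
mkdir -p pics; ls
cat > h.py <<'E'
import numpy as np, cv2
from scipy.spatial.transform import Rotation as R
from workcell import manip
def snap(cam,name=None):
    c=manip.get_calibration(cam); p,d=manip.camera(cam)
    if name: cv2.imwrite(f'pics/{name}.png',p[:,:,::-1])
    return c,p,d
def world(c,u,v,z):
    u=np.asarray(u,float);v=np.asarray(v,float);z=np.asarray(z,float)
    P=np.stack([(u-c['cx'])/c['fx']*z,-(v-c['cy'])/c['fy']*z,-z],-1)
    return P@R.from_quat(c['orientation']).as_matrix().T+np.array(c['xyz'])
def atz(c,u,v,h):
    o=np.array(c['xyz']);d=world(c,u,v,1.0)-o
    return o+d*((h-o[2])/d[...,2])[...,None]
def cloud(c,d):
    v,u=np.mgrid[:d.shape[0],:d.shape[1]]; return world(c,u,v,d)
E
python3 - <<'E'
from h import *
for cam in ['top','scene']:
    c,p,d=snap(cam,cam+'0'); print(cam,c)
    for n in ['pack','meter','charger','tab']:
        r=manip.find_in(n,cam)
        for q in r[:4]:
            b=q['box'];u,v=(b[0]+b[2])/2,(b[1]+b[3])/2
            print(n,round(q['p'],2),np.round(b),world(c,u,v,d[int(v),int(u)]).round(3))
o=manip.get_obs();print(o['position'],o['ee_rot'],o['clock'],manip.tip_reach)
E
```

```text
pics
top {'fx': 420.7584586861345, 'fy': 420.7584586861345, 'cx': 276.3703557395156, 'cy': 215.29136305784493, 'xyz': array([0.32216957, 0.00505541, 1.49062461]), 'orientation': array([-0.06130471,  0.05219927,  0.71243682, -0.69710167])}
pack 0.78 [348. 232. 367. 248.] [ 0.462 -0.251  0.072]
pack 0.74 [308. 253. 325. 275.] [ 0.384 -0.111  0.049]
meter 0.87 [332. 194. 383. 268.] [ 0.494 -0.256  0.055]
charger 0.9 [197. 151. 230. 186.] [0.739 0.247 0.01 ]
charger 0.74 [218. 254. 257. 292.] [0.36  0.161 0.011]
charger 0.64 [206. 205. 239. 241.] [0.539 0.214 0.007]
tab 0.69 [346. 232. 367. 248.] [ 0.461 -0.245  0.079]
scene {'fx': 480.15822257289716, 'fy': 480.15822257289716, 'cx': 282.63704436605275, 'cy': 208.97485955570582, 'xyz': array([1.07047935, 0.91138252, 0.88392866]), 'orientation': array([0.11591291, 0.42844327, 0.87088786, 0.21108033])}
pack 0.62 [306. 180. 329. 204.] [ 0.398 -0.095  0.035]
pack 0.51 [268. 157. 280. 174.] [ 0.472 -0.241  0.068]
meter 0.78 [220. 157. 303. 187.] [ 0.518 -0.238  0.058]
charger 0.92 [352. 219. 402. 263.] [0.357 0.156 0.016]
charger 0.82 [301. 258. 356. 298.] [0.571 0.242 0.046]
charger 0.64 [220. 159. 300. 187.] [ 0.524 -0.238  0.057]
charger 0.62 [236. 290. 293. 338.] [0.748 0.249 0.017]
tab 0.55 [308. 190. 318. 201.] [ 0.415 -0.092  0.029]
tab 0.42 [273. 166. 282. 172.] [ 0.475 -0.215  0.072]
[ 0.1447902  -0.60801545  0.24532468] [ 9.93174761e-01  1.16635725e-01 -6.26650913e-06  2.99421051e-05] 0.5 0.014
```

View pics/top0.png

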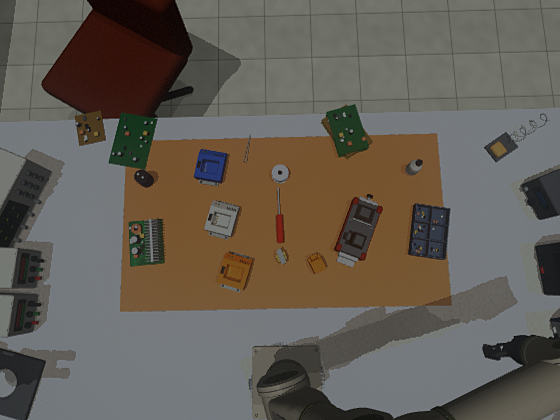

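The bench shows the meter at about (358,230), with its bay end near (354,242). The white charger is at about (222,219). Next I'll measure both yaws, using an enlarged crop.

Run:
```python
from h import *
p=cv2.imread('pics/top0.png');q=cv2.imread('pics/scene0.png')
f=lambda im,x,y,w,h:cv2.resize(im[y:y+h,x:x+w],(400,300),interpolation=cv2.INTER_CUBIC)
a=np.hstack([f(p,310,188,108,81),f(p,186,190,80,60)]);b=np.hstack([f(q,212,140,108,81),f(q,288,245,80,60)])
cv2.imwrite('pics/crop0.png',np.vstack([a,b]))
c,im,d=snap('top');P=cloud(c,d)
for n in ['meter','charger']:
    for r in manip.trace(n,'top'):
        if r['p']<.5: continue
        m=r['pixels'];X=P[m];lo,hi=(.045,.062) if n=='meter' else (.036,.052)
        Y=X[(X[:,2]>lo)&(X[:,2]<hi)]
        print(n,r['p'],r['box'],len(Y),cv2.minAreaRect(np.float32(Y[:,:2]*1000)),Y[:,2].mean(),im[m].mean(0))
```

```text
meter 0.75 [333.4, 192.8, 381.1, 268.3] 1328 ((504.52789306640625, -261.1800537109375), (105.20250701904297, 198.08201599121094), 67.62655639648438) 0.05487299226590405 [65.58482385 55.04769648 51.98428184]
charger 0.87 [203.4, 201.3, 241.8, 240.9] 552 ((552.7228393554688, 214.3628692626953), (96.71471405029297, 106.2560806274414), 74.0383071899414) 0.04330262552081083 [101.40618762 101.24051896  96.70758483]
charger 0.75 [216.3, 253.7, 258.3, 292.9] 600 ((366.9656677246094, 170.88092041015625), (97.26750183105469, 103.94952392578125), 72.63817596435547) 0.04445347321709072 [107.39160839  69.96903097  31.02897103]
charger 0.65 [193.8, 148.0, 230.4, 187.5] 526 ((745.3233642578125, 255.07582092285156), (97.29049682617188, 106.60547637939453), 79.56021118164062) 0.0441362061520277 [40.67058824 50.31550802 89.5828877 ]
```

View pics/crop0.png

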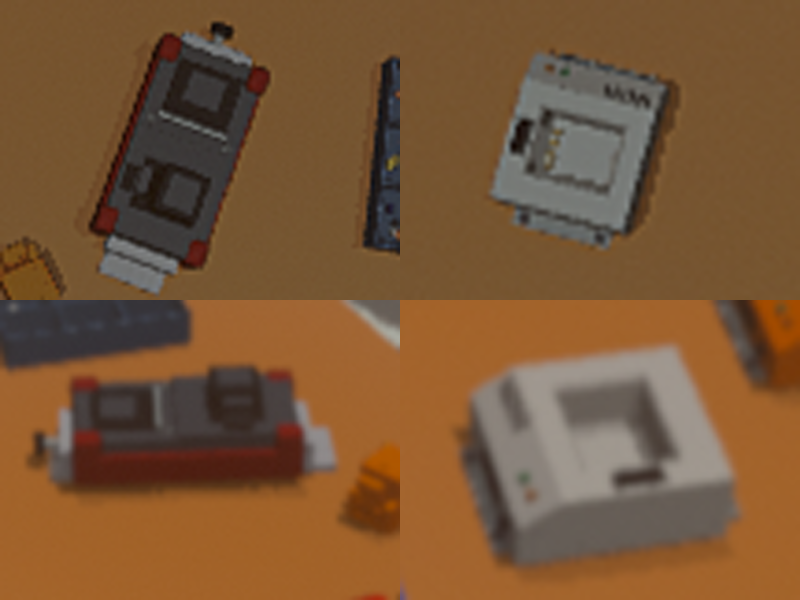

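Scene checks out: the meter's -x end (bay, pack) is nearest the robot, yaw about -22.4°. The charger's thumb mark is on the left (+y) and its slope points away, yaw about -16°. Moving over the pack.

```bash
python3 -m pendant '[[1,-0.7,0,0,0,0.56,1],[2,-1.4,-0.2,0,0,1.1,1],[3,-2.1,-0.4,0,0,1.7,1],[4,-2.8,-0.4,0,0,2.2,1],[5,-3.5,-0.4,0,0,2.8,1],[6,-4.2,-0.4,0,0,3.4,1],[7,-4.9,-0.4,0,0,3.9,1],[7.9,-5.58,-0.4,0,0,4.47,1],[7.9,-5.58,-0.4,0,0,4.47,1],[7.9,-5.58,-0.4,0,0,4.47,1]]' 20
python3 - <<'E'
from h import *
c,p,d=snap('wrist','w1');print(c)
for n in ['pack_grip','tab_pad','pack','meter_bay']:
    for q in manip.tip_of(n,'wrist')[:2]:
        u,v=q['pixel'];print(n,q['p'],u,v,d[min(int(v),419),min(int(u),559)],world(c,u,v,d[min(int(v),419),min(int(u),559)]))
E
```

```text
clock: 1.9
position: [0.4641, -0.2457, 0.2653]
ee_rot: [0.981, -0.194, -0.0, 0.0]
ft_force: [-0.2, -0.5, -0.1]
grip_width: 0.999
grasp_force: 0.0
{'fx': 291.50509658084377, 'fy': 291.50509658084377, 'cx': 279.92758283811, 'cy': 201.93101768122446, 'xyz': array([ 0.53472788, -0.27411373,  0.39344895]), 'orientation': array([ 0.08395137, -0.12550169,  0.82129193, -0.55016457])}
pack_grip 0.74 208.5 260.3 0.3830906 [ 0.39701615 -0.11586668  0.05074334]
pack_grip 0.69 278.2 179.2 0.32286316 [ 0.46856996 -0.24475361  0.07779211]
tab_pad 0.69 253.4 177.6 0.32482007 [ 0.48025857 -0.21966788  0.07535207]
tab_pad 0.66 190.2 251.2 0.3819167 [ 0.4170849  -0.09850908  0.04823909]
pack 0.94 279.1 170.3 0.32095104 [ 0.47723349 -0.24940223  0.07673614]
pack 0.8 214.1 247.0 0.3844111 [ 0.40921138 -0.12851939  0.04432487]
```

View pics/w1.png

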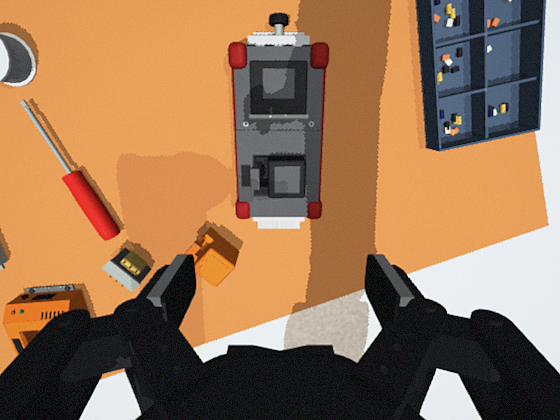

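The wrist view shows the meter at (280,130), the pack with its top at about (288,178), and the tab at about (258,177) on the left (+y). The other pack (orange) is outside. Next, the exact pose.

Run:
```python
from h import *
c,p,d=snap('wrist');P=cloud(c,d)
a=np.radians(-22.4);M=P[100:225,225:335].reshape(-1,3)
def rect(lo,hi,box,tag):
    Q=P[box[1]:box[3],box[0]:box[2]].reshape(-1,3);Y=Q[(Q[:,2]>lo)&(Q[:,2]<hi)]
    r=cv2.minAreaRect(np.float32(Y[:,:2]*1000));print(tag,len(Y),r,Y[:,2].mean());return Y
rect(.046,.062,(215,30,345,225),'meter')
Y=rect(.066,.085,(235,145,320,205),'packtop+tab')
for deg in (-21.4,-22.4,-23.4):
    ex=np.array([np.cos(np.radians(deg)),np.sin(np.radians(deg))]);ey=np.array([-ex[1],ex[0]])
    x=Y[:,:2]@ex;y=Y[:,:2]@ey
    print(deg,'x',np.percentile(x,[.5,2,98,99.5]),'y',np.percentile(y,[.3,2,98,99.7]), np.histogram(y,24))
```

```text
meter 13016 ((508.427734375, -260.66632080078125), (107.03148651123047, 196.60220336914062), 67.6019058227539) 0.05436192656643182
packtop+tab 1719 ((469.06878662109375, -243.9229736328125), (62.85323715209961, 44.42389678955078), 66.95162200927734) 0.07590270847188224
-21.4 x [0.50388606 0.50538957 0.54729218 0.54757639] y [-0.0874683  -0.0861728  -0.02643097 -0.02485151] (array([ 71,  87,  79, 113,  79,  80, 115,  80,  94, 102,  86,  99,  95,
        95,  93,  92,  38,   0,   0,   0,  64,  54,  54,  49]), array([-0.08762607, -0.08499517, -0.08236426, -0.07973335, -0.07710245,
       -0.07447154, -0.07184063, -0.06920973, -0.06657882, -0.06394791,
       -0.06131701, -0.0586861 , -0.05605519, -0.05342428, -0.05079338,
       -0.04816247, -0.04553156, -0.04290066, -0.04026975, -0.03763884,
       -0.03500794, -0.03237703, -0.02974612, -0.02711522, -0.02448431]))
-22.4 x [0.50471881 0.50650378 0.54832365 0.54855013] y [-0.07806472 -0.07674369 -0.0170921  -0.01560987] (array([ 68,  90,  85, 102,  84,  87, 108,  80,  90, 109,  80, 115,  85,
        80, 114,  84,  37,   0,   0,   0,  64,
[... 284 characters left out ...]
3107096, -0.02844733,
       -0.02582371, -0.02320008, -0.02057645, -0.01795283, -0.0153292 ]))
-23.4 x [0.50549981 0.50743314 0.54921626 0.54953418] y [-0.06870126 -0.06740748 -0.00777204 -0.00636347] (array([ 69,  97,  83,  92,  92,  91,  95,  90,  96,  98,  84, 104,  92,
        80, 119,  79,  37,   0,   0,   0,  67,  48,  51,  55]), array([-0.06894255, -0.06632638, -0.0637102 , -0.06109403, -0.05847786,
       -0.05586168, -0.05324551, -0.05062934, -0.04801316, -0.04539699,
       -0.04278082, -0.04016464, -0.03754847, -0.03493229, -0.03231612,
       -0.02969995, -0.02708377, -0.0244676 , -0.02185143, -0.01923525,
       -0.01661908, -0.01400291, -0.01138673, -0.00877056, -0.00615439]))
```

```bash
python3 - <<'E'
from h import *
c,p,d=snap('wrist');P=cloud(c,d)
np.save('open.npy',P)
E
python3 -m pendant '[[0.08,0.02,1,0,0,0,0.26],[0.08,0.02,2,0,0,0,0.26],[0.08,0.02,2.6,0,0,0,0.26],[0.08,0.02,2.6,0,0,0,0.26],[0.08,0.02,2.6,0,0,0,0.26],[0.08,0.02,2.6,0,0,0,0.26],[0.08,0.02,2.6,0,0,0,0.26],[0.08,0.02,2.6,0,0,0,0.26],[0.08,0.02,2.6,0,0,0,0.26],[0.08,0.02,2.6,0,0,0,0.26]]'
python3 - <<'E'
from h import *
o=manip.get_obs();t=np.array(o['position']);T=R.from_quat(o['ee_rot'])
c,p,d=snap('wrist','w2');P=cloud(c,d)
def tips(P,t,lab):
    L=T.inv().apply((P-t).reshape(-1,3))
    near=(np.abs(L[:,0])<.02)&(np.abs(L[:,1])<.06)&(L[:,2]>-.05)&(L[:,2]<.022)
    for s in(-1,1):
        F=L[near&(L[:,1]*s>0)];print(lab,s,len(F))
        if len(F)>20: print(' zmax',np.percentile(F[:,2],[90,99,100]).round(4),'x',F[:,0].min().round(4),F[:,0].max().round(4),'inner y',np.percentile(np.abs(F[:,1]),[0,1,5,50]).round(4))
tips(np.load('open.npy'),np.array([.4641,-.2457,.2653]),'open')
tips(P,t,'mid')
r=manip.tip_of('tab_pad','wrist');print(r[:2],o['grip_width'],t)
ex=np.array([np.cos(np.radians(-22.4)),np.sin(np.radians(-22.4))]);ey=np.array([-ex[1],ex[0]])
X=P.reshape(-1,3);X=X[(np.hypot(*(X[:,:2]-[.469,-.244]).T)<.06)&(X[:,2]>.066)&(X[:,2]<.082)]
x=X[:,:2]@ex;y=X[:,:2]@ey;print(len(X),np.percentile(x,[.5,99.5]),np.percentile(y,[.3,99.7]),cv2.minAreaRect(np.float32(X[:,:2]*1000)))
E
```

```text
clock: 3.5
position: [0.4677, -0.2476, 0.1354]
ee_rot: [0.981, -0.194, 0.0, 0.0]
ft_force: [0.2, -0.6, -0.7]
grip_width: 0.63
grasp_force: 0.0
open -1 3623
 zmax [-0.0085 -0.0004  0.0016] x -0.0121 0.0144 inner y [0.0373 0.0408 0.0429 0.045 ]
open 1 3713
 zmax [-0.0085 -0.0004  0.0017] x -0.0118 0.0142 inner y [0.0368 0.0399 0.0419 0.0443]
mid -1 6593
 zmax [-0.0091  0.0064  0.0115] x -0.0129 0.0145 inner y [0.025  0.0274 0.0277 0.0426]
mid 1 6664
 zmax [-0.0092  0.0064  0.0112] x -0.0134 0.0146 inner y [0.0237 0.0258 0.026  0.0413]
[{'pixel': [237.7, 221.3], 'p': 0.77}] 0.629897803120872 [ 0.46774189 -0.2475582   0.13535198]
4266 [0.505725   0.54853213] [-0.07822805 -0.01634562] ((469.047607421875, -244.43045043945312), (62.91646957397461, 43.85126876831055), 67.5105972290039)
```

View pics/w2.png

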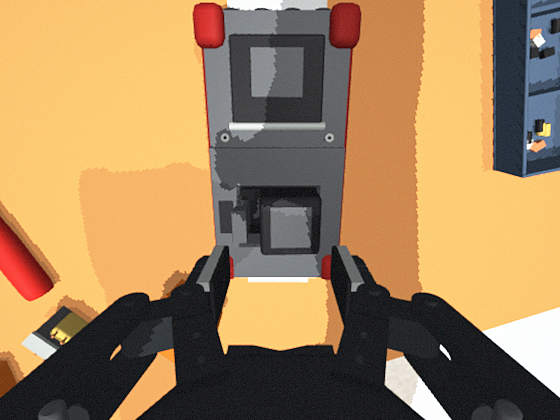

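```bash
python3 -m pendant '[[-0.01,0.03,0,0,0,0,1],[-0.01,0.03,0,0,0,0,1],[-0.01,0.03,0,0,0,0,1],[-0.01,0.03,0.1,0,0,0,1],[-0.01,0.03,0.3,0,0,0,1],[-0.01,0.03,0.6,0,0,0,1],[-0.01,0.03,0.9,0,0,0,1],[-0.01,0.03,1.15,0,0,0,1],[-0.01,0.03,1.27,0,0,0,1],[-0.01,0.03,1.27,0,0,0,1]]' 20
python3 -m pendant '[[0,0,0,0,0,0,0.5],[0,0,0,0,0,0,0.4],[0,0,0,0,0,0,0.35],[0,0,0,0,0,0,0.32],[0,0,0,0,0,0,0.3],[0,0,0,0,0,0,0.28],[0,0,0,0,0,0,0.27],[0,0,0,0,0,0,0.26],[0,0,0,0,0,0,0.25],[0,0,0,0,0,0,0.25]]' 20
```

```text
clock: 4.85
position: [0.4666, -0.2486, 0.0714]
ee_rot: [0.981, -0.194, -0.0, -0.0]
ft_force: [-0.9, 0.2, 0.4]
grip_width: 0.998
grasp_force: 0.0
clock: 6.1
position: [0.4669, -0.2489, 0.072]
ee_rot: [0.981, -0.194, 0.0, 0.0]
ft_force: [1.9, 3.7, 5.0]
grip_width: 0.626
grasp_force: 4.0
```

```bash
python3 -m pendant '[[0,0,0,0,0,0,0.24],[0,0,0,0,0,0,0.23],[0,0,0,0,0,0,0.22],[0,0,0,0,0,0,0.21],[0,0,0,0,0,0,0.2],[0,0,0,0,0,0,0.2],[0,0,0,0,0,0,0.2],[0,0,0,0,0,0,0.2],[0,0,0,0,0,0,0.2],[0,0,0,0,0,0,0.2]]' 20
```

```text
clock: 7.35
position: [0.4668, -0.249, 0.0721]
ee_rot: [0.981, -0.194, 0.0, 0.0]
ft_force: [1.3, 2.4, 7.6]
grip_width: 0.619
grasp_force: 19.7
```

```bash
python3 -m pendant '[[0,0,-0.03,0,0,0,0.2],[0,0,-0.06,0,0,0,0.2],[0,0,-0.09,0,0,0,0.2],[0,0,-0.12,0,0,0,0.2],[0,0,-0.15,0,0,0,0.2],[0,0,-0.18,0,0,0,0.2],[0,0,-0.21,0,0,0,0.2],[0,0,-0.24,0,0,0,0.2],[0,0,-0.27,0,0,0,0.2],[0,0,-0.3,0,0,0,0.2]]' 20
python3 - <<'E'
from h import *
c,p,d=snap('wrist');P=cloud(c,d);X=P.reshape(-1,3)
X=X[(np.hypot(*(X[:,:2]-[.469,-.244]).T)<.025)];print(np.percentile(X[:,2],[50,80,90]))
E
```

```text
clock: 8.6
position: [0.4667, -0.2488, 0.0869]
ee_rot: [0.981, -0.194, 0.0, 0.0]
ft_force: [-0.3, -0.8, -1.9]
grip_width: 0.616
grasp_force: 22.4
[0.15087413 0.16466311 0.16852309]
```

```bash
python3 -m pendant '[[0,0,-0.2,0,0,0,0.2],[0,0,-0.6,0,0,0,0.2],[0,0,-1.2,0,0,0,0.2],[0,0,-2,0,0,0,0.2],[0,0,-2.8,0,0,0,0.2],[0,-0.3,-3.4,0,0,0,0.2],[0,-0.8,-3.56,0,0,0,0.2],[0,-1.5,-3.56,0,0,0,0.2],[-0.1,-2.3,-3.56,0,0,0,0.2],[-0.3,-3.1,-3.56,0,0,-0.1,0.2]]' 20
python3 -m pendant '[[-0.2,-0.7,0,0,0,-0.1,0.2],[-0.5,-1.5,0,0,0,-0.2,0.2],[-0.8,-2.3,0,0,0,-0.3,0.2],[-1.1,-3.1,0,0,0,-0.4,0.2],[-1.3,-3.9,0,0,0,-0.5,0.2],[-1.5,-4.7,0,0,0,-0.6,0.2],[-1.6,-5.3,0,0,0,-0.7,0.2],[-1.7,-5.8,0,0,0,-0.7,0.2],[-1.77,-6.02,0,0,0,-0.7,0.2],[-1.77,-6.02,0,0,0,-0.7,0.2]]' 20
python3 - <<'E'
from h import *
c,p,d=snap('wrist','w3');P=cloud(c,d);np.save('ch.npy',P)
for n in ['charger','charger_bay']:
    for q in manip.tip_of(n,'wrist')[:2]:
        u,v=q['pixel'];print(n,q['p'],u,v,world(c,u,v,d[int(v),int(u)]))
r=manip.trace('charger','wrist')
for q in r[:2]:
    X=P[q['pixels']];Y=X[(X[:,2]>.038)&(X[:,2]<.05)];print(q['p'],q['box'],len(Y),cv2.minAreaRect(np.float32(Y[:,:2]*1000)),np.median(Y[:,2]))
E
```

```text
clock: 9.9
position: [0.5121, -0.0984, 0.2654]
ee_rot: [0.982, -0.187, 0.0, 0.0]
ft_force: [1.5, -0.1, -2.3]
grip_width: 0.613
grasp_force: 22.4
clock: 11.15
position: [0.5399, 0.2131, 0.265]
ee_rot: [0.99, -0.138, -0.0, 0.0]
ft_force: [-0.6, 0.7, -2.5]
grip_width: 0.614
grasp_force: 22.4
charger 0.79 197.9 13.9 [0.73973668 0.25355574 0.01418775]
charger 0.67 276.2 163.6 [0.55114793 0.21576174 0.01305952]
charger_bay 0.84 274.4 165.0 [0.54990467 0.21859779 0.01237667]
charger_bay 0.65 195.3 14.0 [0.74040495 0.2564014  0.01433267]
0.65 [234.7, 107.0, 318.6, 203.6] 4293 ((554.5457153320312, 216.58299255371094), (96.20336151123047, 98.86070251464844), 74.13433837890625) 0.04320726464971697
0.6 [303.7, 229.6, 377.1, 318.8] 618 ((360.7947998046875, 167.89639282226562), (54.96162414550781, 131.6377410888672), 41.67795181274414) 0.04384123235365606
```

View pics/w3.png

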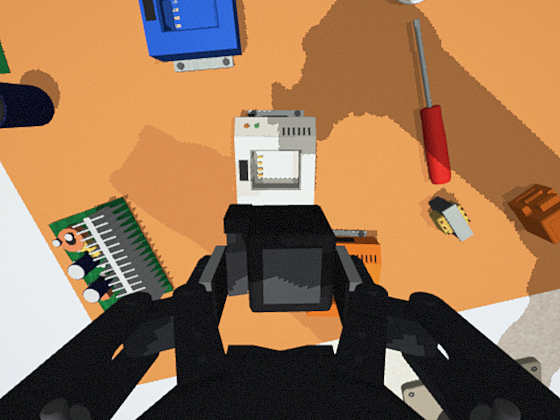

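The wrist view shows the white charger's bay at (277,168) with its thumb mark at left (243,170). The pack sits level in the jaws, tab to the left. Next I'll fit the mouth and the held pack.

```bash
cat > fit.py <<'E'
from h import *
def ax(deg): 
    a=np.radians(deg);return np.array([np.cos(a),np.sin(a)]),np.array([-np.sin(a),np.cos(a)])
def bay(P,c0=(.5495,.2155),deg=None):
    X=P.reshape(-1,3);X=X[np.hypot(*(X[:,:2]-c0).T)<.09]
    Rm=X[(abs(X[:,2]-.0437)<.003)]
    if deg is None:
        r=cv2.minAreaRect(np.float32(Rm[:,:2]*1000));deg=r[2]-90;print('rim',r)
    ex,ey=ax(deg);x=(Rm[:,:2]-c0)@ex;y=(Rm[:,:2]-c0)@ey
    s=abs(y)<.018; t=abs(x)<.015; u=(abs(y+.02)<.006)
    e=lambda a:(a[a<0].max().round(4),a[a>0].min().round(4))
    f=lambda a:(np.sort(a[a<0])[-6].round(4),np.sort(a[a>0])[5].round(4))
    print('deg',deg,'x hole',e(x[s]),f(x[s]),'y hole',e(y[t]),f(y[t]),'outer y',np.percentile(y,[.5,99.5]).round(4),'x',np.percentile(x,[.5,99.5]).round(4))
def pack(P,deg,t):
    ex,ey=ax(deg);X=P.reshape(-1,3);X=X[(np.hypot(*(X[:,:2]-t[:2]).T)<.06)&(X[:,2]>t[2]-.02)&(X[:,2]<t[2]+.014)]
    x=(X[:,:2]-t[:2])@ex;y=(X[:,:2]-t[:2])@ey;m=(abs(x)<.018)&(y>-.026)&(y<.006)
    A=np.c_[x[m],y[m],np.ones(m.sum())];z=X[m,2]
    for _ in range(5):
        k=np.linalg.lstsq(A,z,rcond=None)[0];g=abs(A@k-z)<.003;A,z=A[g],z[g]
    print('top plane slope x,y, z at tcp - tcpz',k[:2].round(4),(k[2]-t[2]).round(4))
    B=np.c_[x,y,np.ones(len(x))];g=(abs(B@k-X[:,2])<.002)
    gx=x[g&(abs(y)<.015)];gy=y[g&(abs(x)<.008)]
    print('top x',np.percentile(gx,[.5,99.5]).round(4),'y',np.percentile(gy,[.5,99.5]).round(4))
    w=X[g&(abs(y)<.012)];print('top rect',cv2.minAreaRect(np.float32(X[g&(y<.012)&(y>-.024)][:,:2]*1000)))
E
python3 - <<'E'
from fit import *
P=np.load('ch.npy');o=manip.get_obs();bay(P);bay(P,deg=-15.9)
pack(P,np.degrees(2*np.arctan2(o['ee_rot'][1],o['ee_rot'][0])),np.array(o['position']));print(o['ee_rot'],o['position'])
E
```

```text
rim ((551.3130493164062, 217.50254821777344), (96.20333099365234, 92.1064224243164), 74.17151641845703)
deg -15.828483581542969 x hole (np.float64(-0.0237), np.float64(0.0228)) (np.float64(-0.024), np.float64(0.0228)) y hole (np.float64(-0.0274), np.float64(0.0307)) (np.float64(-0.0276), np.float64(0.031)) outer y [-0.0454  0.05  ] x [-0.0441  0.0449]
deg -15.9 x hole (np.float64(-0.0237), np.float64(0.0228)) (np.float64(-0.024), np.float64(0.0228)) y hole (np.float64(-0.0274), np.float64(0.0307)) (np.float64(-0.0276), np.float64(0.0311)) outer y [-0.0454  0.0501] x [-0.0441  0.0449]
top plane slope x,y, z at tcp - tcpz [-0.0016  0.0474] 0.0044
top x [-0.0218  0.0206] y [-0.0356  0.0407]
top rect ((538.103759765625, 205.84988403320312), (35.98530578613281, 43.659324645996094), 74.0069580078125)
[ 9.90193481e-01 -1.39702149e-01  2.07744193e-04  3.69133255e-04] [0.54038818 0.21144421 0.2649223 ]
```

```bash
python3 -m pendant '[[0.05,-0.03,0.2,-0.1,0,0,0.2],[0.1,-0.08,0.6,-0.2,0,0,0.2],[0.15,-0.11,1.1,-0.34,0,0,0.2],[0.15,-0.11,1.6,-0.34,0,0,0.2],[0.15,-0.11,1.9,-0.34,0,0,0.2],[0.15,-0.11,2,-0.34,0,0,0.2],[0.15,-0.11,2,-0.34,0,0,0.2],[0.15,-0.11,2,-0.34,0,0,0.2],[0.15,-0.11,2,-0.34,0,0,0.2],[0.15,-0.11,2,-0.34,0,0,0.2]]' 20
python3 - <<'E'
from fit import *
o=manip.get_obs();c,p,d=snap('wrist','w4');P=cloud(c,d);np.save('ch2.npy',P)
bay(P);bay(P,deg=-15.9);pack(P,-16,np.array(o['position']));print(o['ee_rot'],o['position'],R.from_quat(o['ee_rot']).as_matrix()[:,1])
E
```

```text
clock: 12.6
position: [0.549, 0.216, 0.1652]
ee_rot: [0.99, -0.139, -0.003, 0.023]
ft_force: [0.1, -0.1, -2.2]
grip_width: 0.61
grasp_force: 22.4
rim ((552.0235595703125, 217.04342651367188), (97.09800720214844, 88.96158599853516), 75.02644348144531)Traceback (most recent call last):
  File "<stdin>", line 3, in <module>
  File "fit.py", line 13, in bay
    print('deg',deg,'x hole',e(x[s]),f(x[s]),'y hole',e(y[t]),f(y[t]),'outer y',np.percentile(y,[.5,99.5]).round(4),'x',np.percentile(x,[.5,99.5]).round(4))
                             ~^^^^^^
  File "fit.py", line 11, in <lambda>
    e=lambda a:(a[a<0].max().round(4),a[a>0].min().round(4))
                ~~~~~~~~~~^^
    return umr_maximum(a, axis, None, out, keepdims, initial, where)
ValueError: zero-size array to reduction operation maximum which has no identity
```

View pics/w4.png

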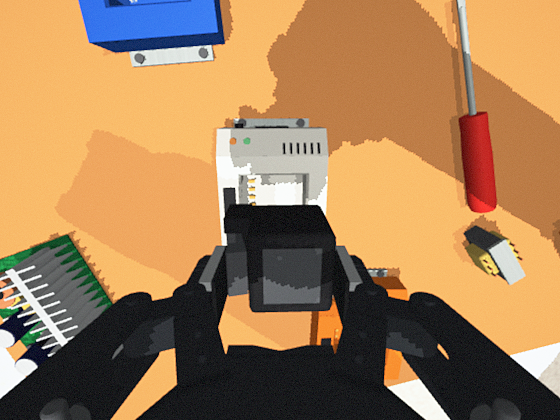

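The charger bay shows at (275,190), half hidden behind the pack, and the pack lines up with it. I'll measure the visible edges.

Run:
```python
from fit import *
P=np.load('ch2.npy');o=manip.get_obs();t=np.array(o['position']);pack(P,-16,t);print(t)
c0=np.array([.5495,.2155]);ex,ey=ax(-15.85);X=P.reshape(-1,3);X=X[(np.hypot(*(X[:,:2]-c0).T)<.09)&(abs(X[:,2]-.0437)<.003)]
x=(X[:,:2]-c0)@ex;y=(X[:,:2]-c0)@ey
a=x[(abs(y)<.018)&(x>0)];b=y[(x>.008)&(x<.018)]
print(np.sort(a)[:6].round(4),np.sort(b[b<0])[-6:].round(4),np.sort(b[b>0])[:6].round(4),np.percentile(y,[.5,99.5]),X[:,2].mean())
```

```text
top plane slope x,y, z at tcp - tcpz [0.0009 0.0025] 0.0045
top x [-0.0208  0.0214] y [-0.0372  0.039 ]
top rect ((547.6480102539062, 210.12461853027344), (35.96036911010742, 44.04145812988281), 74.05266571044922)
[0.54898958 0.21598004 0.1650636 ]
[0.0225 0.0226 0.0226 0.0226 0.0226 0.0226] [-0.0282 -0.0281 -0.0281 -0.0281 -0.028  -0.0279] [0.0304 0.0306 0.0312 0.0312 0.0313 0.0313] [-0.04562941  0.0499938 ] 0.04319629309304137
```

Run:
```python
from fit import *
P=np.load('ch2.npy');t=np.array([.549,.216,.1652]);ex,ey=ax(-16);X=P.reshape(-1,3);X=X[(np.hypot(*(X[:,:2]-t[:2]).T)<.06)&(abs(X[:,2]-.1695)<.002)]
x=(X[:,:2]-t[:2])@ex;y=(X[:,:2]-t[:2])@ey
for m in [(x>.013)&(x<.019),(x<-.013)&(x>-.019),abs(x)<.008]: print(np.histogram(y[m],np.arange(-.045,.045,.0015)))
```

```text
(array([ 0,  0,  0,  0,  0,  0,  0,  0,  0,  0,  0,  0,  0, 21, 34, 36, 35,
       36, 38, 41, 36, 36, 38, 43, 38, 36, 38, 34, 41, 43, 36, 36, 36, 48,
       34, 37, 38, 38, 41, 29, 24,  0,  0,  0,  0,  0,  0,  0,  0,  0,  0,
        0,  0,  0,  0,  0,  0,  0,  0]), array([-4.50000000e-02, -4.35000000e-02, -4.20000000e-02, -4.05000000e-02,
       -3.90000000e-02, -3.75000000e-02, -3.60000000e-02, -3.45000000e-02,
       -3.30000000e-02, -3.15000000e-02, -3.00000000e-02, -2.85000000e-02,
       -2.70000000e-02, -2.55000000e-02, -2.40000000e-02, -2.25000000e-02,
       -2.10000000e-02, -1.95000000e-02, -1.80000000e-02, -1.65000000e-02,
       -1.50000000e-02, -1.35000000e-02, -1.20000000e-02, -1.05000000e-02,
       -9.00000000e-03, -7.50000000e-03, -6.00000000e-03, -4.50000000e-03,
       -3.00000000e-03, -1.50000000e-03,  4.16333634e-17,  1.50000000e-03,
        3.00000000e-03,  4.50000000e-03,  6.00000000e-03,  7.50000000e-03,
        9.00000000e-03,  1.05000000e-02,  1.20000000e-02,  1.35000000e-02,
        1.50000000e-02,  1.65000000e-02,  1.80000000e-02,  1.95000000e-02,
        
[... 2381 characters left out ...]
0e-02, -1.05000000e-02,
       -9.00000000e-03, -7.50000000e-03, -6.00000000e-03, -4.50000000e-03,
       -3.00000000e-03, -1.50000000e-03,  4.16333634e-17,  1.50000000e-03,
        3.00000000e-03,  4.50000000e-03,  6.00000000e-03,  7.50000000e-03,
        9.00000000e-03,  1.05000000e-02,  1.20000000e-02,  1.35000000e-02,
        1.50000000e-02,  1.65000000e-02,  1.80000000e-02,  1.95000000e-02,
        2.10000000e-02,  2.25000000e-02,  2.40000000e-02,  2.55000000e-02,
        2.70000000e-02,  2.85000000e-02,  3.00000000e-02,  3.15000000e-02,
        3.30000000e-02,  3.45000000e-02,  3.60000000e-02,  3.75000000e-02,
        3.90000000e-02,  4.05000000e-02,  4.20000000e-02,  4.35000000e-02]))
```

```bash
python3 -m pendant '[[-0.01,0.03,0,0,0,0,0.2],[-0.01,0.01,0.4,0,0,0,0.2],[-0.01,-0.01,0.8,0,0,0,0.2],[-0.01,-0.03,1.2,0,0,0,0.2],[-0.01,-0.036,1.4,0,0,0,0.2],[-0.01,-0.036,1.4,0,0,0,0.2],[-0.01,-0.036,1.4,0,0,0,0.2],[-0.01,-0.036,1.4,0,0,0,0.2],[-0.01,-0.036,1.4,0,0,0,0.2],[-0.01,-0.036,1.4,0,0,0,0.2]]' 20
python3 -m pendant '[[0,0,0.04,0,0,0,0.2],[0,0,0.08,0,0,0,0.2],[0,-0.005,0.12,0,0,0,0.2],[0,-0.007,0.16,0,0,0,0.2],[0,-0.009,0.2,0,0,0,0.2],[0,-0.011,0.24,0,0,0,0.2],[0,-0.013,0.28,0,0,0,0.2],[0,-0.014,0.3,0,0,0,0.2],[0,-0.014,0.3,0,0,0,0.2],[0,-0.014,0.3,0,0,0,0.2]]' 20
```

```text
clock: 13.9
position: [0.5481, 0.2147, 0.095]
ee_rot: [0.99, -0.139, -0.003, 0.023]
ft_force: [0.2, -0.2, -1.9]
grip_width: 0.615
grasp_force: 22.4
clock: 15.15
position: [0.548, 0.2147, 0.0798]
ee_rot: [0.99, -0.139, -0.003, 0.024]
ft_force: [-0.8, -1.1, -2.1]
grip_width: 0.614
grasp_force: 22.4
```

```bash
python3 -m pendant '[[0,0,0.04,0,0,0,0.2],[0,0,0.08,0,0,0,0.2],[0,-0.005,0.12,0,0,0,0.2],[0,-0.007,0.16,0,0,0,0.2],[0,-0.009,0.2,0,0,0,0.2],[0,-0.011,0.24,0,0,0,0.2],[0,-0.013,0.28,0,0,0,0.2],[0,-0.015,0.32,0,0,0,0.2],[0,-0.015,0.32,0,0,0,0.2],[0,-0.015,0.32,0,0,0,0.2]]' 20
```

```text
clock: 16.4
position: [0.548, 0.2146, 0.0639]
ee_rot: [0.99, -0.139, -0.003, 0.024]
ft_force: [-0.2, -0.4, -0.1]
grip_width: 0.615
grasp_force: 22.7
```

```bash
python3 -m pendant '[[0,0,0.01,0,0,0,0.2],[0,0,0.02,0,0,0,0.2],[0,0,0.03,0,0,0,0.2],[0,0,0.04,0,0,0,0.2],[0,0,0.05,0,0,0,0.2],[0,0,0.05,0,0,0,0.2],[0,0,0.05,0,0,0,0.2],[0,0,0.05,0,0,0,0.2],[0,0,0.05,0,0,0,0.2],[0,0,0.05,0,0,0,0.2]]' 20
```

```text
clock: 17.65
position: [0.548, 0.2146, 0.0613]
ee_rot: [0.99, -0.139, -0.003, 0.023]
ft_force: [0.4, -0.4, 1.0]
grip_width: 0.614
grasp_force: 22.7
```

```bash
python3 -m pendant '[[0,0,0.01,0,0,0,0.2],[0,0,0.02,0,0,0,0.2],[0,0,0.03,0,0,0,0.2],[0,0,0.03,0,0,0,0.2],[0,0,0.03,0,0,0,0.2],[0,0,0.03,0,0,0,0.2],[0,0,0.03,0,0,0,0.2],[0,0,0.03,0,0,0,0.2],[0,0,0.03,0,0,0,0.2],[0,0,0.03,0,0,0,0.2]]' 20
```

```text
clock: 18.9
position: [0.548, 0.2145, 0.0599]
ee_rot: [0.99, -0.139, -0.003, 0.023]
ft_force: [-1.0, 1.3, 4.7]
grip_width: 0.61
grasp_force: 22.8
```

```bash
python3 -m pendant '[[0,0,0.005,0,0,0,0.2],[0,0,0.01,0,0,0,0.2],[0,0,0.015,0,0,0,0.2],[0,0,0.02,0,0,0,0.2],[0,0,0.02,0,0,0,0.2],[0,0,0.02,0,0,0,0.2],[0,0,0.02,0,0,0,0.2],[0,0,0.02,0,0,0,0.2],[0,0,0.02,0,0,0,0.2],[0,0,0.02,0,0,0,0.2]]' 20
```

```text
clock: 20.15
position: [0.5481, 0.2145, 0.0597]
ee_rot: [0.99, -0.139, -0.003, 0.024]
ft_force: [-4.7, -2.0, 13.3]
grip_width: 0.614
grasp_force: 23.9
```

```bash
cat > pk.py <<'E'
from fit import *
o=manip.get_obs();c,p,d=snap('wrist');P=cloud(c,d)
ex,ey=ax(-15.9);b=np.array([.5487,.2175]);X=P.reshape(-1,3);x=(X[:,:2]-b)@ex-.0007;y=(X[:,:2]-b)@ey-.0007
m=(abs(x)<.019)&(y>-.026)&(y<.011)&(X[:,2]>.05)&(X[:,2]<.08);A=np.c_[x,y,np.ones(len(x))];z=X[:,2];k=np.array([0,0,np.median(z[m])])
for i in range(8): g=m&(abs(A@k-z)<(.005 if i<3 else .002));k=np.linalg.lstsq(A[g],z[g],rcond=None)[0]
print('slopes',k[:2].round(4),'z origin top (want .064)',k[2].round(4),'n',g.sum(),'tab end z(y=20)',(k[2]+.02*k[1]).round(4))
g=(abs(A@k-z)<.002)&(abs(y)<.03)&(abs(x)<.03)
gx=x[g&(abs(y)<.01)];gy=y[g&(abs(x)>.0125)&(abs(x)<.019)];print('x',np.percentile(gx,[.5,99.5]).round(4),'y (-29,13.5)',np.percentile(gy,[.5,99.5]).round(4))
t=(abs(x)<.01)&(y>.016)&(y<.045)&(z>.052)&(z<.072);print('tab y range',np.percentile(y[t],[1,50,99]).round(4) if t.sum()>5 else None, t.sum(),o['position'].round(4),o['ft_force'].round(1))
E
python3 pk.py
```

```text
slopes [-0.0052 -0.0156] z origin top (want .064) 0.064 n 5266 tab end z(y=20) 0.0637
x [-0.0214  0.021 ] y (-29,13.5) [-0.0285  0.0121]
tab y range [0.0162 0.0222 0.0369] 935 [0.5481 0.2145 0.0597] [-4.7 -2.  13.3]
```

```bash
python3 -m pendant '[[0,0,0,0,0,0,0.5],[0,0,0,0,0,0,1],[0,0,0,0,0,0,1],[0,0,0,0,0,0,1],[0,0,-0.2,0,0,0,1],[0,0.03,-0.7,0,0,0,1],[0,0.05,-1.2,0,0,0,1],[0,0.08,-1.7,0,0,0,1],[0,0.08,-1.7,0.34,0,0,1],[0,0.08,-1.7,0.34,0,0,1]]' 20; python3 pk.py
python3 - <<'E'
from h import *
snap('wrist','w5')
E
```

```text
clock: 21.45
position: [0.5482, 0.2136, 0.1447]
ee_rot: [0.99, -0.14, 0.001, 0.0]
ft_force: [0.4, -0.4, -0.3]
grip_width: 1.002
grasp_force: 0.0
slopes [-0.0056  0.0245] z origin top (want .064) 0.0657 n 2289 tab end z(y=20) 0.0662
x [-0.0215  0.021 ] y (-29,13.5) [-0.0296  0.0109]
tab y range [0.0169 0.0218 0.0271] 330 [0.5482 0.2136 0.1447] [ 0.4 -0.4 -0.3]
```

View pics/w5.png

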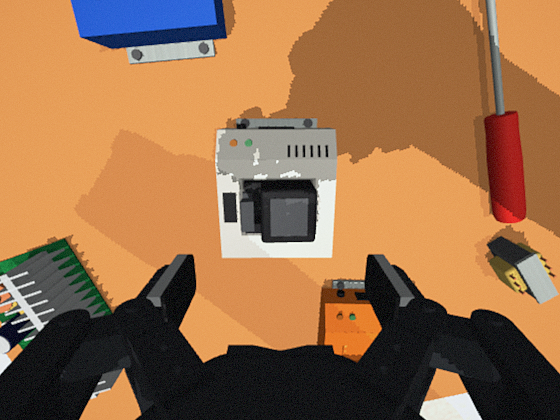

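Not latched. The pack is in the bay at about (290,212), but its tab end stands about 2 mm high. I'll shut the jaws and press the flat top near the tab end.

```bash
python3 -m pendant '[[-0.01,-0.157,0,0,0,0,-1],[-0.01,-0.157,0,0,0,0,-1],[-0.01,-0.157,0,0,0,0,-1],[-0.01,-0.157,0,0,0,0,-1],[-0.01,-0.157,0.3,0,0,0,-1],[-0.01,-0.157,0.6,0,0,0,-1],[-0.01,-0.157,0.9,0,0,0,-1],[-0.01,-0.157,1.1,0,0,0,-1],[-0.01,-0.157,1.15,0,0,0,-1],[-0.01,-0.157,1.15,0,0,0,-1]]' 20
```

```text
clock: 22.8
position: [0.5497, 0.2223, 0.0865]
ee_rot: [0.99, -0.139, 0.0, -0.0]
ft_force: [-0.5, -1.0, -0.2]
grip_width: 0.003
grasp_force: 0.0
```

```bash
python3 -m pendant '[[0,0,0.03,0,0,0,-1],[0,0,0.06,0,0,0,-1],[0,0,0.08,0,0,0,-1],[0,0,0.1,0,0,0,-1],[0,0,0.12,0,0,0,-1],[0,0,0.13,0,0,0,-1],[0,0,0.14,0,0,0,-1],[0,0,0.15,0,0,0,-1],[0,0,0.15,0,0,0,-1],[0,0,0.15,0,0,0,-1]]' 20
```

```text
clock: 24.05
position: [0.5498, 0.2225, 0.0792]
ee_rot: [0.99, -0.139, 0.0, -0.0]
ft_force: [-0.2, 0.7, 5.0]
grip_width: 0.003
grasp_force: 2.3
```

```bash
python3 -m pendant '[[0,0,0.005,0,0,0,-1],[0,0,0.01,0,0,0,-1],[0,0,0.015,0,0,0,-1],[0,0,0.02,0,0,0,-1],[0,0,0.02,0,0,0,-1],[0,0,0.02,0,0,0,-1],[0,0,0.02,0,0,0,-1],[0,0,0.02,0,0,0,-1],[0,0,0.02,0,0,0,-1],[0,0,0.02,0,0,0,-1]]' 20
```

```text
clock: 25.3
position: [0.55, 0.2232, 0.0786]
ee_rot: [0.99, -0.139, 0.001, -0.001]
ft_force: [-1.6, 1.5, 6.9]
grip_width: 0.003
grasp_force: 3.6
```

```bash
python3 -m pendant '[[0,0,0.004,0,0,0,-1],[0,0,0.008,0,0,0,-1],[0,0,0.012,0,0,0,-1],[0,0,0.015,0,0,0,-1],[0,0,0.015,0,0,0,-1],[0,0,0.015,0,0,0,-1],[0,0,0.015,0,0,0,-1],[0,0,0.015,0,0,0,-1],[0,0,0.015,0,0,0,-1],[0,0,0.015,0,0,0,-1]]' 20
```

```text
clock: 26.55
position: [0.5501, 0.2236, 0.0782]
ee_rot: [0.99, -0.138, 0.001, -0.001]
ft_force: [-0.6, 3.5, 9.5]
grip_width: 0.004
grasp_force: 4.8
```

```bash
python3 -m pendant '[[0,0,0.005,0,0,0,-1],[0,0,0.01,0,0,0,-1],[0,0,0.015,0,0,0,-1],[0,0,0.02,0,0,0,-1],[0,0,0.02,0,0,0,-1],[0,0,0.02,0,0,0,-1],[0,0,0.02,0,0,0,-1],[0,0,0.02,0,0,0,-1],[0,0,0.02,0,0,0,-1],[0,0,0.02,0,0,0,-1]]' 20
```

```text
clock: 27.8
position: [0.5502, 0.2238, 0.0781]
ee_rot: [0.99, -0.138, 0.001, -0.001]
ft_force: [-5.2, 1.1, 18.2]
grip_width: 0.002
grasp_force: 9.1
```

```bash
python3 -m pendant '[[0,0,0.005,0,0,0,-1],[0,0,0.01,0,0,0,-1],[0,0,0.015,0,0,0,-1],[0,0,0.02,0,0,0,-1],[0,0,0.02,0,0,0,-1],[0,0,0.02,0,0,0,-1],[0,0,0.02,0,0,0,-1],[0,0,0.02,0,0,0,-1],[0,0,0.02,0,0,0,-1],[0,0,0.02,0,0,0,-1]]' 20; python3 pk.py
```

```text
clock: 29.05
position: [0.5503, 0.2238, 0.0781]
ee_rot: [0.99, -0.138, 0.001, -0.001]
ft_force: [-8.5, -0.7, 26.7]
grip_width: -0.002
grasp_force: 13.8
slopes [-0.01    0.0032] z origin top (want .064) 0.0639 n 2755 tab end z(y=20) 0.064
x [-0.0044  0.0211] y (-29,13.5) [-0.0286  0.0123]
tab y range [0.0177 0.0271 0.0325] 636 [0.5503 0.2238 0.0781] [-8.5 -0.7 26.7]
```

```bash
python3 -m pendant '[[0,0,-0.02,0,0,0,-1],[0,0,-0.1,0,0,0,-1],[0,0,-0.4,0,0,0,-1],[0,0,-0.9,0,0,0,-1],[0,0,-1.5,0,0,0,-1],[0,0.2,-2,0,0,0,-1],[0,0.2,-2.2,0,0,0,-1],[0,0.2,-2.2,0,0,0,-1],[0,0.2,-2.2,0,0,0,-1],[0,0.2,-2.2,0,0,0,-1]]' 20; python3 pk.py
python3 - <<'E'
from h import *
c,p,d=snap('wrist');cv2.imwrite('pics/w6.png',cv2.resize(p[100:310,150:430,::-1],(784,588)))
E
```

```text
clock: 30.35
position: [0.5464, 0.2126, 0.1841]
ee_rot: [0.99, -0.139, -0.001, 0.0]
ft_force: [0.1, -0.1, 0.2]
grip_width: 0.004
grasp_force: 0.0
slopes [-0.0022  0.025 ] z origin top (want .064) 0.0648 n 1692 tab end z(y=20) 0.0653
x [-0.0215  0.0211] y (-29,13.5) [-0.0292  0.011 ]
tab y range [0.0213 0.0259 0.0312] 256 [0.5464 0.2126 0.1841] [ 0.1 -0.1  0.2]
```

View pics/w6.png

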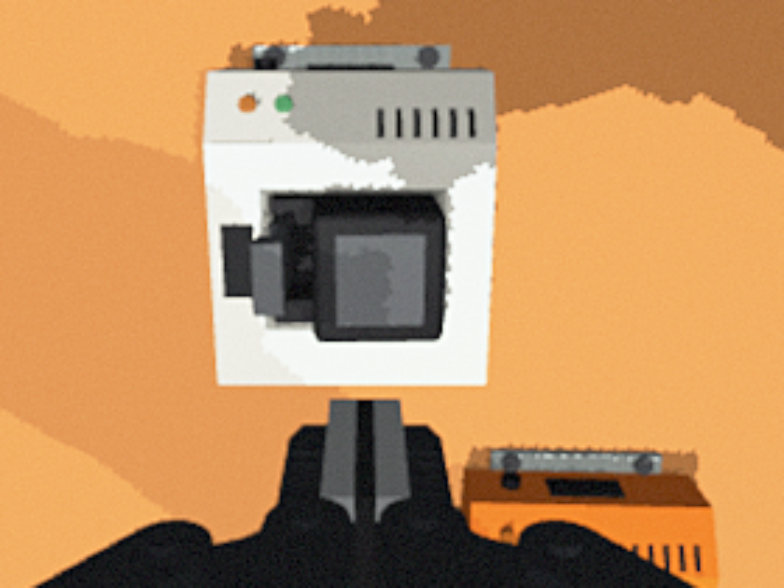

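The tab pad at (267,278) now overhangs the rim towards the thumb mark, so it has snapped out. I'll compare the wall-to-pad span with its latched value in the meter (about 62 mm).

Run:
```python
from fit import *
def span(P,deg,c0,zlo,zhi):
    ex,ey=ax(deg);X=P.reshape(-1,3);x=(X[:,:2]-c0)@ex;y=(X[:,:2]-c0)@ey
    m=(abs(x)<.015)&(abs(y)<.045)&(X[:,2]>zlo)&(X[:,2]<zhi);q=np.percentile(y[m],[.3,99.7]);print(q.round(4),(q[1]-q[0]).round(4),m.sum())
span(np.load('open.npy'),-22.4,np.array([.4681,-.2466]),.066,.085)
for i in range(2):
    c,p,d=snap('wrist');span(cloud(c,d),-15.9,np.array([.5487,.2175]),.054,.073)
```

```text
[-0.0285  0.0339] 0.0624 1214
[-0.0305  0.0318] 0.0623 1865
[-0.0305  0.0317] 0.0622 1861
```

```bash
python3 -c "
from workcell import manip
print(manip.hand_in())"
```

```text
the job is handed in; nothing more can be done
None
```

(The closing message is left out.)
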